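Hang the bench meter on the spring-balanced swing arm

ROBOT

A 6-joint arm with a two-finger parallel gripper is mounted at the origin on the work surface. World frame = base frame: x ahead of the robot, y to its left, z up, the work surface at z = 0. Lengths are in m, angles in rad, forces in N, time in s.
With the tool pointing down it reaches from about 0.425 to 0.95 m from the base axis. Payload 3.5 kg.
Tool frame: the origin (TCP) lies between the finger pads; the fingertips stand 22 mm ahead of it and the grasp point (between the pads) lies 3 mm ahead of it (ctrl.nose_length is the z of the fingertips in the tool frame, in m); z points along the fingers, y is the line along which they close (so a half turn about z gives the same grasp; the last joint's range is limited). The gripper opens to 85 mm and grips with 20 to 120 N. Pads are 22 mm wide; open, the fingers measure 114 mm over their backs; the gripper's body (76 mm by 85 mm) begins 54 mm behind the grasp point. The pads swing forward as they close: fully open they stand 13 mm farther back than shut.
Start: joints at [1.177, 0.286, 1.577, -0, 1.279, -0.15], TCP at [0.163, 0.655, 0.253] pointing down, gripper open.
Joint ranges: [-2.77, 2.77], [-0.9, 2.22], [0.21, 2.48], [-1.53, 4.67], [0.24, 2.81], [-2.84, 2.84]. Speed limits (rad/s): [2.79, 2.79, 3.14, 3.14, 3.14, 3.14].

INTERFACE

Orientations are given as a unit quaternion [x, y, z, w].
In Python, from plant import ctrl gives the robot as it stands. The module is installed in compiled form; this text tells all that it offers.
- The arm moves only by the tool send_rows, never from a script. Its argument "rows" is text: rows parted by semicolons, each of 7 numbers parted by spaces: the turn, a rotation vector about the tool's x, y, z in fractions of the full range, 1 being pi rad, then the shift along the tool's x, y, z in a scale on which 1.0 is 400 mm, then the opening, from -1 (shut) to 1 (fully open). A call has 1 to 8 rows; each row is the pose to reach, as a shift and turn from the pose commanded when the call began, along the tool's axes at that moment; what a row does not reach only later rows make up. A row lasts 1/8 s, in which the tool goes at most 62.5 mm and 10.7 degrees, less where a joint would pass 70% of its speed; a pose out of reach is approached as far as the arm can. A shift or turn number past 1, either way, is cut back to 1. A call with a gripper value outside its range is refused whole. The fingers move at their own pace and stop on an object; "grip_force" is the grip in N (left out, the last holds). Time passes only in rows, so rows that repeat a pose let the fingers close. It gives the time, the measured TCP pose, the force, the opening and the grip force at its end, in the units of the state.
- ctrl.get_state(): the state, without advancing time (a new reading comes with each control period).
- ctrl.read_camera(name): name is "side" or "top"; returns a dict with "color" (420x560x3 uint8, red, green, blue), "fx", "fy", "cx", "cy" (pixels), "extrinsics" (4x4, takes a point from world to camera coordinates). Camera axes: x right, y down, z forward; pixel columns grow to the right and rows downward; lengths in m; the calibration is good to about 2 mm. A picture is of the moment at which its call begins. There is no depth.
- ctrl.sign_off(): hands the job in; it is judged then, once.
Trained networks look in a picture, given as the dict that the camera call returned (one of the last four; its "shot" number tells which), for a name from the list of things; names that differ only in an ending like _2 or _b are one class to them, and where a whole thing is asked for, a point or a joint stands for the part that bears it (a point fixed in the world has none). Each returns a list of dicts, best first, with "p" (0 to 1); they miss things now and then, are a little off and sometimes report something else, mostly with a low value. They report only what shows in the picture. A call takes as long as a camera call.
- ctrl.look_for(picture, target): "position" ([x, y, z] in m, in the coordinates of the camera as it stood for that picture, good to about 4 mm: the middle of the surface that is visible of it).
The state is a dict: "time": time; "qpos": joint angles; "dq": joint speeds; "joint_efforts": joint torques, N m; "eef_pos": TCP position; "tcp_rot": TCP orientation; "contact_force": force on the tool from outside, world axes, zero at the start; "wrist_torque": the same for the moment, N m; "opening": opening from 0.0 (shut) to 1.0 (fully open); "finger_force": force on a finger pad.
Only numpy, scipy, OpenCV 4.12 (cv2) and the standard library are available. Lean on these libraries where they do the work, as an engineer would, in place of code of your own. Each camera call takes 0.05 s, during which the arm holds its last target. There are 200 camera calls.

TASK

Pick up the bench meter by the grip on its handle and hang the handle on the hook of the spring-balanced swing arm. Lower it until the arm has sunk and carries the whole weight, wait while still holding it until arm and meter are at rest, and only then let go, so that the meter neither drops nor springs up. Handle the arm gently, never force it down to its bottom stop, and leave the adapter box, mug and parts tray where they are.

Things in the scene. Friction and masses are not known exactly. Their poses are not given: they have to be found in the camera images.
- meter: Grey bench meter standing on the bench, under 0.8 kg (not known beforehand). Case 46 deep (its x) x 90 wide (y) x 62 high. Over it a handle of 8 mm round steel bar: two uprights at y = +26 and -26 (centres) and a level crossbar along y. The opening under the crossbar is 44 wide, 42 high. Origin: centre of the underside; z up; display faces -x. Either side may face out when hung
- bail (a point): middle of the underside of the meter's crossbar, 104 mm above the meter's origin: the point that rests in the hook. Axes as the meter's
- grip (a point): centre of the black grip block on top of the crossbar, 126 mm above the meter's origin. Block 14 (meter's x) x 30 (meter's y) x 28 high, from 8 to 36 mm above the crossbar's underside. Hold it from above across its 30 mm (fingers closing along the meter's y), fingertips no lower than the crossbar's underside, to stay clear of the hook
- hook: upturned hook of 8 mm round steel bar at the swing arm's free end. Origin: top of its bottom (saddle), where the crossbar rests, about 274 mm above the bench at the start. x points back along the arm to the post, z up, y along the crossbar when hung; it pitches with the arm. Saddle flat 15 mm long in x; bar's underside at z = -8; behind the saddle, from x = +40, the beam: 18 wide, top at z = +25
- hook_tip (a point): top of the hook's free, upturned end, 17 mm before (-x) and 16 mm above the saddle (hook's axes). The handle goes over it, crossbar above the tip and case below the bar, moving towards the post until the crossbar is over the saddle, then down. Axes as the hook's
- beam (a point): middle of the arm's white beam. The arm points towards the robot from a fixed steel post at the far side (28 mm thick, head up to 230 high, round foot of 120 mm diameter). It sinks about a level pivot on the post's axis, 205 above the bench and 280 from the saddle, and a side push of about 1 N at the hook swings it about the post; it stays where it is left
- beam_end (a point): free end of the beam, where the hook begins, 40 mm behind the saddle. Unloaded, the arm starts at its upper stop, 0.25 rad above level. Its spring yields above about 1 N on the hook, then lets the saddle sink about 22 mm for each further newton (45 N/m). Lightly damped: it bounces if loaded or freed suddenly. Bottom stop: saddle 114 mm above the bench
- adapter: white metal adapter box, 130 x 80 x 45 high, leave alone; origin: centre of the underside
- mug: white mug, 80 mm across, 90 high, leave alone; origin: centre of the underside
- parts_tray: black open parts tray, 80 x 120 x 30 high, leave alone; origin: centre of the underside

How it is judged:
By the outcome, as a careful person would: the job done as asked, in the order asked, and still so for the second after the job is handed in, with the robot touching nothing.
It also fails if it takes over 67 s, if anything falls off the work surface, if the arm or the gripper's body presses on something with over 40 N, if the wrist force passes 120 N, or if a joint passes its speed limit or range.

## Working session

There is one attempt and no reset: what is moved stays moved. The work goes in short steps, Python scripts to look and compute and a tool call to move; the robot and the scene stay as the last step left them, time stands still between calls to the robot, and variables do not carry over. Pictures are saved under pics/ and viewed, at most 10 in all, crops included, and the job is handed in when it is done.

Besides the shell and the picture viewer there is one more tool, called after "Call:" as a command line: name --argument value ..., lists and objects as JSON in quotes. send_rows: Moves the arm, as the interface text tells. Its arguments: {"type":"object","properties":{"rows":{"type":"string"},"grip_force":{"type":"number"}},"required":["rows"]}

```bash
mkdir -p pics; cat > h.py <<'E'
import numpy as np, cv2
from plant import ctrl
from scipy.spatial.transform import Rotation as R
def shot(cam,name=None):
    p=ctrl.read_camera(cam)
    if name: cv2.imwrite(f'pics/{name}.png',p['color'][:,:,::-1])
    return p
def find(p,t,n=2):
    E=np.array(p['extrinsics']);out=[]
    for d in ctrl.look_for(p,t)[:n]:
        c=np.array(d['position']);w=E[:3,:3].T@(c-E[:3,3])
        out.append((round(d['p'],2),w.round(4).tolist(),[round(p['fx']*c[0]/c[2]+p['cx']),round(p['fy']*c[1]/c[2]+p['cy'])]))
    return out
def tool(v):  # world vector mm -> tool axes
    return R.from_quat(ctrl.get_state()['tcp_rot']).inv().apply(v)
E
python3 - <<'E'
from h import *
s=ctrl.get_state();print({k:np.round(v,3) for k,v in s.items()},ctrl.nose_length)
for c in('side','top'):
    p=shot(c,c+'0');E=np.array(p['extrinsics']);print(c,p['fx'],(-E[:3,:3].T@E[:3,3]).round(3))
    for t in('meter','bail','grip','hook','hook_tip','beam','beam_end','adapter','mug','parts_tray'):print(t,find(p,t))
E
```

```text
{'time': np.float64(0.0), 'qpos': array([ 1.177,  0.287,  1.578, -0.   ,  1.279, -0.15 ]), 'dq': array([-0.   ,  0.   , -0.   , -0.001,  0.001, -0.001]), 'joint_efforts': array([-0.0000e+00, -4.0598e+01, -2.9263e+01, -0.0000e+00,  6.0000e-03,
       -0.0000e+00]), 'eef_pos': array([0.163, 0.654, 0.252]), 'tcp_rot': array([ 0.122,  0.993, -0.001, -0.   ]), 'contact_force': array([-0.171,  0.099,  1.128]), 'wrist_torque': array([-0.019,  0.045,  0.002]), 'finger_force': np.float64(0.0), 'opening': np.float64(0.996)} 0.022
side 423.835450041971 [ 0.107 -0.764  0.666]
meter [(0.73, [0.4766, 0.26, 0.0584], [205, 225])]
bail [(0.67, [0.4789, 0.2545, 0.0565], [207, 226])]
grip [(0.88, [0.4819, 0.2589, 0.0551], [207, 226]), (0.31, [0.4995, -0.3289, 0.0448], [339, 360])]
hook [(0.41, [0.5811, 0.0031, 0.2764], [282, 178])]
hook_tip [(0.66, [0.5771, 0.0004, 0.2769], [281, 179])]
beam [(0.96, [0.7121, -0.0047, 0.2465], [329, 179])]
beam_end [(0.97, [0.7117, -0.0041, 0.2414], [329, 181]), (0.17, [0.499, -0.33, 0.0457], [339, 360])]
adapter [(0.7, [0.4981, -0.3303, 0.0481], [339, 359]), (0.21, [0.
[... 159 characters left out ...]
2953834 [0.504 0.012 1.257]
meter [(0.59, [0.6809, 0.359, 0.0385], [126, 174]), (0.57, [0.4831, 0.2763, 0.0642], [154, 257])]
bail [(0.89, [0.4787, 0.2737, 0.0669], [155, 259]), (0.15, [0.7034, -0.34, 0.0046], [409, 174])]
grip [(0.67, [0.4827, 0.2784, 0.0598], [153, 257])]
hook []
hook_tip [(0.59, [0.581, 0.0092, 0.2842], [269, 211])]
beam [(0.9, [0.7136, 0.0043, 0.267], [273, 145])]
beam_end [(0.77, [0.7178, 0.0096, 0.263], [271, 143])]
adapter [(0.81, [0.5097, -0.3082, 0.0472], [401, 251]), (0.24, [0.4823, 0.2755, 0.0608], [155, 258])]
mug [(0.56, [0.6819, 0.3577, 0.0396], [126, 174])]
parts_tray [(0.41, [0.7178, 0.0097, 0.2644], [271, 143]), (0.41, [0.5116, -0.3109, 0.0472], [402, 251])]
```

View pics/side0.png

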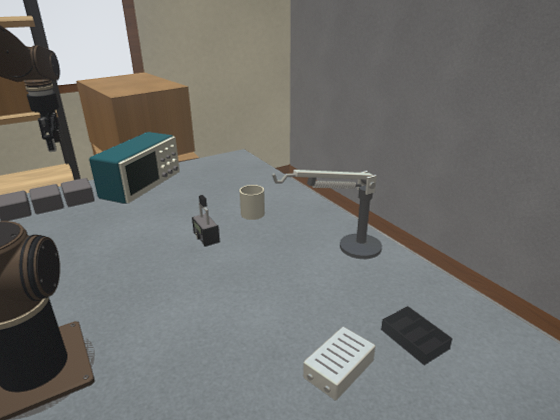

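View pics/top0.png

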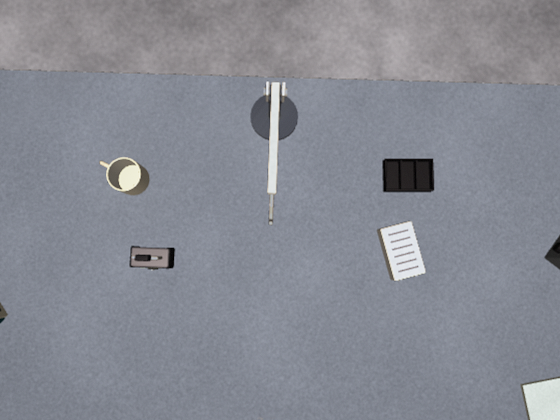

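Side: meter near (205,225) with its grip at (202,200), hook tip about (275,178). Top: meter (152,257), hook (271,222)–(272,192). Next I'll zoom in for yaw and exact positions.

```bash
python3 - <<'E'
from h import *
a=cv2.imread('pics/top0.png');b=cv2.imread('pics/side0.png')
f=lambda i,x,y,w,h:cv2.resize(i[y:y+h,x:x+w],(400,300),interpolation=cv2.INTER_CUBIC)
cv2.imwrite('pics/z0.png',np.vstack([np.hstack([f(a,120,232,64,48),f(a,240,185,64,48)]),np.hstack([f(b,175,190,80,60),f(b,265,155,64,48)])]))
E
```

```text
(no output)
```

View pics/z0.png

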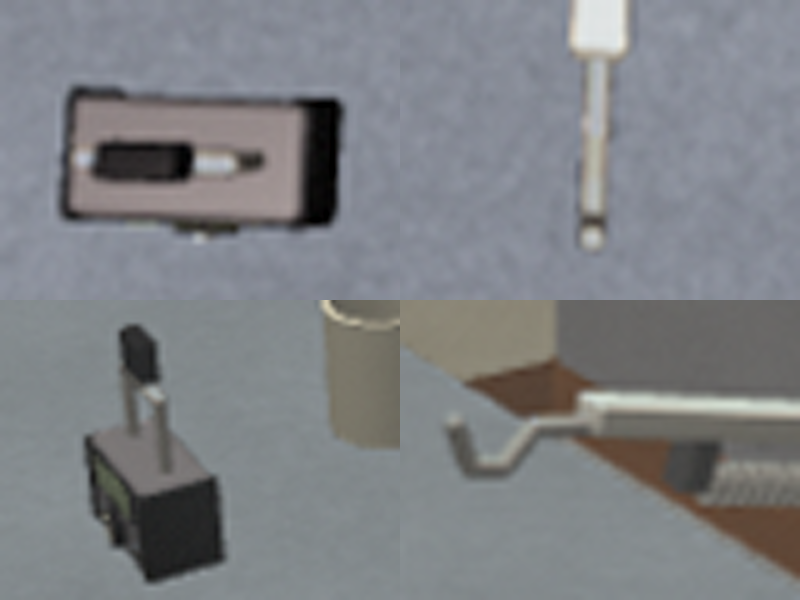

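Crops: case top corners (131.5,247.2),(168.8,248.5),(168.3,267.2),(130.9,266.4) in top; display faces -x; grip block top centre (142.7,257.8); hook tip top view (270.9,222.6), side (273.6,174.5); beam end (271.7,193.8).

```bash
cat >> h.py <<'E'
def ray(p,u,v):
    E=np.array(p['extrinsics']);d=E[:3,:3].T@np.array([(u-p['cx'])/p['fx'],(v-p['cy'])/p['fy'],1]);return -E[:3,:3].T@E[:3,3],d
def atz(p,u,v,z):
    o,d=ray(p,u,v);return o+d*(z-o[2])/d[2]
def tri(p,a,q,b):
    o,d=ray(p,*a);r,e=ray(q,*b);s=np.linalg.lstsq(np.c_[d,-e],r-o,rcond=None)[0]
    x,y=o+d*s[0],r+e*s[1];return ((x+y)/2).round(4),round(np.linalg.norm(x-y),4)
def proj(p,w):
    c=np.array(p['extrinsics'])[:3]@np.r_[w,1];return [p['fx']*c[0]/c[2]+p['cx'],p['fy']*c[1]/c[2]+p['cy']]
E
python3 - <<'E'
from h import *
t=shot('top');s=shot('side')
C=np.array([atz(t,u,v,.062) for u,v in[(131.5,247.2),(168.8,248.5),(168.3,267.2),(130.9,266.4)]]);print(C.round(4).tolist(),C.mean(0))
d=(C[0]+C[3]-C[1]-C[2])/2;e=(C[0]+C[1]-C[2]-C[3])/2;print('wid',np.linalg.norm(d),np.linalg.norm(e),'yaw',np.degrees(np.arctan2(-d[0],d[1])))
print('grip top',atz(t,142.7,257.8,.14),'tip',atz(t,270.9,222.6,.286),'bend',atz(t,271.7,193.8,.274+.0342))
print(tri(t,(270.9,222.6),s,(273.6,174.5)))
for z in(.14,.126):print('grip side',proj(s,[C.mean(0)[0],C.mean(0)[1],z]))
print('post foot ctr',atz(t,274,117,.01))
E
```

```text
[[0.5055, 0.33, 0.062], [0.5043, 0.2428, 0.062], [0.4607, 0.2422, 0.062], [0.4608, 0.3293, 0.062]] [0.48282756 0.28606767 0.062     ]
wid 0.08715961708605535 0.044167528857326444 yaw -0.38606409629361954
grip top [0.48278021 0.28375749 0.14      ] tip [0.55809333 0.00584052 0.286     ] bend [0.61137947 0.00570929 0.3082    ]
(array([0.5585, 0.0055, 0.2896]), np.float64(0.0015))
grip side [np.float64(201.16265742624472), np.float64(196.05239863385646)]
grip side [np.float64(201.61170289160236), np.float64(200.43657099810574)]
post foot ctr [0.84016026 0.00245934 0.01      ]
```

The manual's scale: shifts go in shares of 400 mm and turns go in shares of pi rad. Converting my numbers, -400 mm / 400 = -1, -280 mm / 400 = -0.7, -13 degrees / 180 = -0.0722.

Call:
send_rows --rows "0 0 -0.0111 -0.125 -0.0875 0.01 1;0 0 -0.0222 -0.25 -0.175 0.02 1;0 0 -0.0333 -0.375 -0.2625 0.03 1;0 0 -0.0444 -0.5 -0.35 0.04 1;0 0 -0.0556 -0.625 -0.4375 0.05 1;0 0 -0.0667 -0.75 -0.525 0.06 1;0 0 -0.0722 -0.875 -0.6125 0.07 1;0 0 -0.0722 -1 -0.7 0.08 1"

```text
time: 2.2
eef_pos: [0.4846, 0.2851, 0.2216]
tcp_rot: [0.008, 1.0, 0.0, 0.0]
contact_force: [-0.1, 0.6, 0.8]
opening: 1.002
finger_force: 0.0
```

```bash
python3 - <<'E'
from h import *
t=shot('top','t1');s=shot('side')
S=ctrl.get_state();print(S['eef_pos'],R.from_quat(S['tcp_rot']).as_matrix().round(3).tolist(),S['contact_force'])
for p in(t,s):
  for n in('grip','meter'):print(n,find(p,n))
d=np.array([483,285,132])-1000*np.array(S['eef_pos']);print('delta tool',tool(d))
E
```

```text
[0.48669204 0.28260453 0.22118928] [[-1.0, 0.024, 0.001], [0.024, 1.0, -0.001], [-0.001, -0.001, -1.0]] [-1.00382972  1.42029801  0.03543822]
grip [(0.69, [0.4893, 0.2514, 0.0611], [165, 255])]
meter [(0.66, [0.4937, 0.248, 0.0633], [166, 253])]
grip [(0.57, [0.4814, 0.2574, 0.0546], [207, 226])]
meter [(0.87, [0.4765, 0.2613, 0.0585], [205, 225])]
delta tool [ 3.70425983  2.30396962 89.19118735]
```

In the tool's units: 89 mm / 400 = 0.2225, 3.5 mm / 400 = 0.0088.

Call:
send_rows --rows "0 0 0 0.005 0.0025 0.0275 1;0 0 0 0.0075 0.005 0.055 1;0 0 0 0.0088 0.005 0.0825 1;0 0 0 0.0088 0.005 0.1125 1;0 0 0 0.0088 0.005 0.1425 1;0 0 0 0.0088 0.005 0.1725 1;0 0 0 0.0088 0.005 0.2 1;0 0 0 0.0088 0.005 0.2225 1"

```text
time: 3.5
eef_pos: [0.48, 0.2887, 0.1315]
tcp_rot: [0.008, 1.0, -0.0, -0.0]
contact_force: [-1.0, 0.7, 0.5]
opening: 0.999
finger_force: 0.0
```

```bash
python3 - <<'E'
from h import *
s=shot('side');S=ctrl.get_state();print(S['time'],S['eef_pos'],S['contact_force'])
u,v=proj(s,S['eef_pos']);print(u,v)
cv2.imwrite('pics/s2.png',cv2.resize(s['color'][150:255,135:275,::-1],(800,600),interpolation=cv2.INTER_CUBIC))
E
```

```text
3.55 [0.47926353 0.28842098 0.13027607] [-0.64345475  0.3056833  -0.28565312]
199.99838725405 199.08861616710706
```

View pics/s2.png

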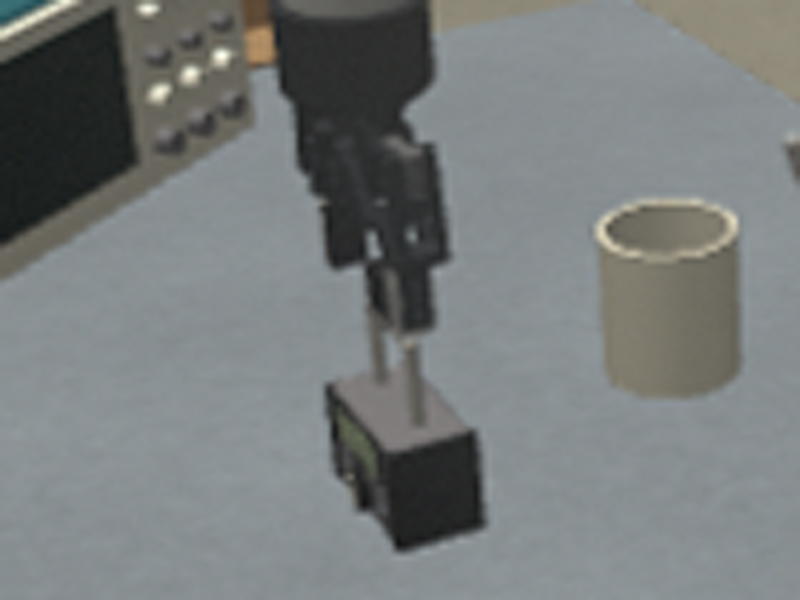

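Jaws straddle the grip block (around (400,290) in the crop), clear of the case. Closing after a small centring shift.

Call:
send_rows --rows "0 0 0 -0.0025 -0.0075 0 1;0 0 0 -0.0025 -0.0075 0 0;0 0 0 -0.0025 -0.0075 0 -0.5;0 0 0 -0.0025 -0.0075 0 -1;0 0 0 -0.0025 -0.0075 0 -1;0 0 0 -0.0025 -0.0075 0 -1;0 0 0 -0.0025 -0.0075 0 -1;0 0 0 -0.0025 -0.0075 0 -1" --grip_force 60

```text
time: 4.55
eef_pos: [0.4819, 0.2866, 0.1337]
tcp_rot: [0.009, 1.0, 0.001, 0.001]
contact_force: [-0.0, 2.4, 6.7]
opening: 0.34
finger_force: 66.5
```

In the tool's units: -195 mm / 400 = -0.4875, -180 mm / 400 = -0.45.

Call:
send_rows --rows "0 0 0 0 0 -0.01 -1;0 0 0 0 0 -0.035 -1;0 0 0 0 0 -0.1 -1;0 0 0 0 0 -0.1875 -1;0 0 0 0 0 -0.2875 -1;0 0 0 0 0 -0.375 -1;0 0 0 0 0 -0.45 -1;0 0 0 0 0 -0.4875 -1"

```text
time: 5.55
eef_pos: [0.4809, 0.2856, 0.3283]
tcp_rot: [0.009, 1.0, -0.0, 0.0]
contact_force: [0.8, -0.2, -6.7]
opening: 0.338
finger_force: 65.0
```

In the tool's units: -235 mm / 400 = -0.5875, -225 mm / 400 = -0.5625.

Call:
send_rows --rows "0 0 0 0 -0.025 0 -1;0 0 0 0 -0.0875 0 -1;0 0 0 0 -0.1875 0 -1;0 0 0 0 -0.3 0 -1;0 0 0 0 -0.4125 0 -1;0 0 0 0 -0.5 0 -1;0 0 0 0 -0.5625 0 -1;0 0 0 0 -0.5875 0 -1"

```text
time: 6.55
eef_pos: [0.4759, 0.0493, 0.325]
tcp_rot: [0.01, 1.0, 0.0, -0.002]
contact_force: [0.8, 1.2, -6.9]
opening: 0.341
finger_force: 64.7
```

```bash
python3 - <<'E'
from h import *
P=[];F=[]
for i in range(8):
    p=shot('top' if i%2 else 'side',f'a{i}' if i>5 else None);S=ctrl.get_state();P.append(S['eef_pos']);F.append(S['contact_force'])
    if i<2:
        for n in('bail','meter','hook','hook_tip','beam'):print(n,find(p,n,1))
print(S['time'],np.mean(P,0),np.std(P,0),np.mean(F,0),np.std(F,0),S['opening'],S['finger_force'])
a=cv2.imread('pics/a7.png');b=cv2.imread('pics/a6.png')
f=lambda i,x,y,w,h:cv2.resize(i[y:y+h,x:x+w],(400,600),interpolation=cv2.INTER_CUBIC)
cv2.imwrite('pics/z1.png',np.hstack([f(a,215,170,90,135),f(b,210,125,90,135)]))
E
```

```text
bail [(0.75, [0.4675, 0.0153, 0.2388], [237, 202])]
meter [(0.79, [0.4674, 0.0211, 0.2415], [235, 200])]
hook [(0.49, [0.582, 0.0, 0.2772], [283, 178])]
hook_tip [(0.45, [0.5804, 0.0025, 0.2796], [282, 177])]
beam [(0.76, [0.7111, -0.0057, 0.2437], [329, 180])]
bail []
meter []
hook []
hook_tip []
beam [(0.81, [0.7168, 0.0059, 0.2659], [273, 144])]
7.45 [0.47688551 0.05079631 0.32708241] [0.00028064 0.00074298 0.00065398] [-0.03064767  0.06534376 -5.96079712] [0.46669886 0.64964989 0.26247006] 0.3402717862161298 64.70633424818516
```

View pics/z1.png

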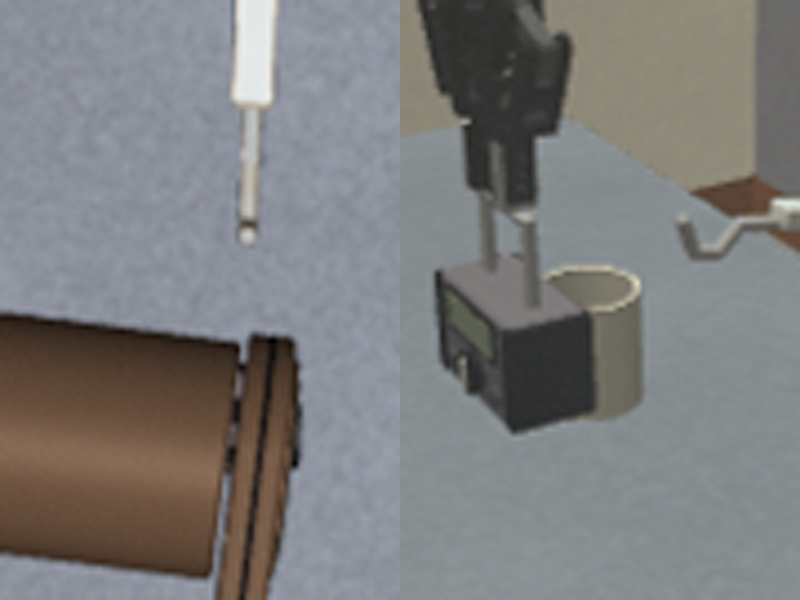

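Top: hook tip at crop (247,232), beam end (252,103). Side: the meter hangs level, upright edge at (238.6,173.4), hook tip (273.9,175). I'll fit the held pose against the model.

```bash
python3 - <<'E'
from h import *
from scipy.optimize import least_squares
s=shot('side');t=shot('top')
M=np.array([[23,-45,62],[-23,-45,62],[-23,45,62],[0,-30,108]])/1e3
px=np.array([(254.3,195.4),(234.8,198.8),(218.3,185.8),(238.6,173.4)])
def w(q,y): return R.from_euler('z',q[2]).apply(M)+[q[0],y,q[1]]
for y in(.047,.051,.055):
    r=least_squares(lambda q:(np.array([proj(s,v) for v in w(q,y)])-px).ravel(),[.477,.195,0]);print(y,r.x[:2].round(4),'yaw',np.degrees(r.x[2]).round(2),r.fun.round(1))
print('bail expect',.327-.028)
# hook: pitch .25 model, px side
def hk(p,sd,pitch=.25): 
    c,n=np.cos(pitch),np.sin(pitch);return np.array(sd)+np.array([p[0]*c+p[2]*n,p[1],-p[0]*n+p[2]*c])
H=np.array([[-17,0,14],[0,0,-4]])/1e3;hp=[(273.9,175.5),(278.9,181.0)]
r=least_squares(lambda q:np.r_[(np.array([proj(s,hk(h,q)) for h in H])-hp).ravel(),np.array(proj(t,hk(H[0],q)))-(270.6,222.4)],[.57,.0055,.274]);print('saddle',r.x.round(4),r.fun.round(1))
E
```

```text
0.047 [0.4805 0.1935] yaw -0.29 [-1.1 -1.2 -0.1  0.2 -0.3 -1.1  1.4  1.9]
0.051 [0.4823 0.1914] yaw -0.15 [-1.2 -1.2 -0.1  0.2 -0.2 -1.   1.4  1.9]
0.055 [0.4841 0.1894] yaw -0.01 [-1.3 -1.3 -0.   0.1 -0.2 -1.   1.4  2. ]
bail expect 0.299
saddle [0.5726 0.0057 0.2716] [-0.3 -1.  -0.7  1.1  0.4 -0.7]
```

Call:
send_rows --rows "0 0 0 0 -0.0125 0 -1;0 0 0 0 -0.0375 -0.0025 -1;0 0 0 -0.0025 -0.07 -0.005 -1;0 0 0 -0.0025 -0.095 -0.005 -1;0 0 0 -0.0025 -0.1075 -0.005 -1;0 0 0 -0.0025 -0.1125 -0.005 -1;0 0 0 -0.0025 -0.1125 -0.005 -1;0 0 0 -0.0025 -0.1125 -0.005 -1"

```text
time: 8.55
eef_pos: [0.4772, 0.0061, 0.3293]
tcp_rot: [0.008, 1.0, 0.0, -0.0]
contact_force: [1.0, -1.3, -5.3]
opening: 0.338
finger_force: 64.7
```

In the tool's units: -55 mm / 400 = -0.1375, -54 mm / 400 = -0.135.

Call:
send_rows --rows "0 0 0 -0.01 0 0 -1;0 0 0 -0.03 0 0 -1;0 0 0 -0.055 0 0 -1;0 0 0 -0.08 0 0 -1;0 0 0 -0.105 0.0025 0 -1;0 0 0 -0.125 0.0025 0 -1;0 0 0 -0.135 0.0025 0 -1;0 0 0 -0.1375 0.0025 0 -1"

```text
time: 9.55
eef_pos: [0.5324, 0.0059, 0.3292]
tcp_rot: [0.008, 1.0, 0.0, -0.0]
contact_force: [0.7, 0.7, -6.1]
opening: 0.335
finger_force: 64.7
```

```bash
cat > look.py <<'E'
from h import *
import sys
P=[];F=[]
for i in range(6):
    p=shot('side');S=ctrl.get_state();P.append(S['eef_pos']);F.append(S['contact_force'])
print(S['time'],np.mean(P,0).round(4),np.mean(F,0).round(2),np.ptp(F,0).round(2),S['opening'],R.from_quat(S['tcp_rot']).as_matrix()[:,1].round(3))
cv2.imwrite(f'pics/{sys.argv[1]}.png',cv2.resize(p['color'][130:235,210:350,::-1],(800,600),interpolation=cv2.INTER_CUBIC))
E
python3 look.py b1
```

```text
9.85 [0.5321 0.0059 0.3293] [-0.24 -0.08 -6.22] [2.06 1.77 0.89] 0.33957562345469405 [ 0.017  1.    -0.   ]
```

View pics/b1.png

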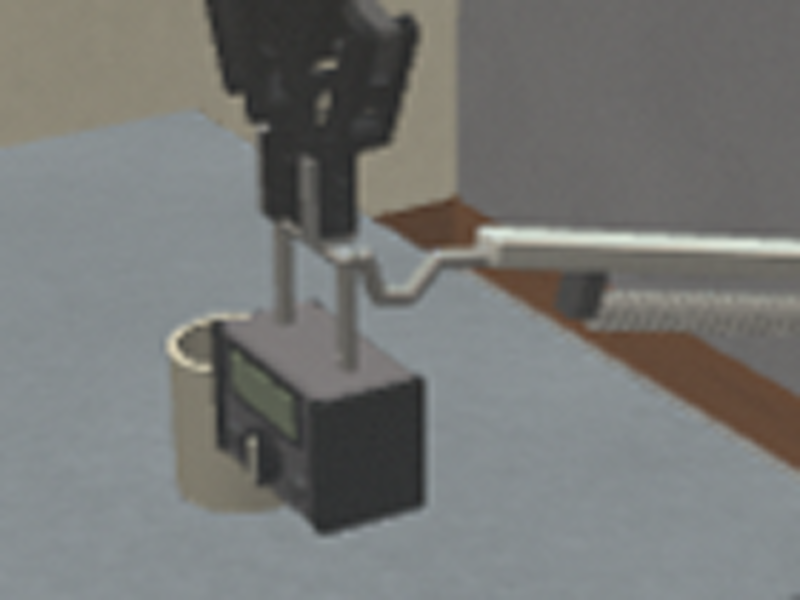

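Handle opening is lined up on the hook: crossbar about 5 mm above the tip (360,255), case top below the bar. Continuing in.

In the tool's units: -37 mm / 400 = -0.0925, -36 mm / 400 = -0.09.

Call:
send_rows --rows "0 0 0 -0.0075 0 0 -1;0 0 0 -0.02 0 0 -1;0 0 0 -0.035 0 0 -1;0 0 0 -0.05 0 0 -1;0 0 0 -0.065 0 0 -1;0 0 0 -0.08 0 0 -1;0 0 0 -0.09 0.0013 0 -1;0 0 0 -0.0925 0.0013 0 -1"

```text
time: 10.85
eef_pos: [0.5695, 0.0058, 0.3292]
tcp_rot: [0.008, 1.0, 0.0, -0.0]
contact_force: [0.2, -0.1, -6.0]
opening: 0.339
finger_force: 64.7
```

```bash
python3 look.py b2
```

```text
11.15 [0.5692 0.0058 0.3293] [-0.33 -0.13 -5.87] [1.41 2.2  2.2 ] 0.3403240547357267 [ 0.017  1.    -0.   ]
```

View pics/b2.png

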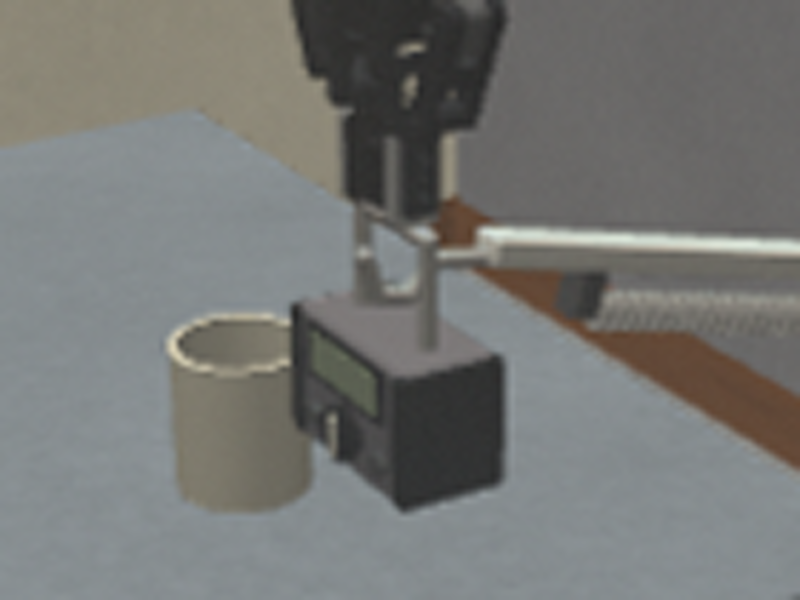

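Hook is inside the opening, tip (362,255) in front of the crossbar and saddle (398,291) right under its middle; hook has not moved. Lowering slowly.

In the tool's units: 23 mm / 400 = 0.0575, 22 mm / 400 = 0.055.

Call:
send_rows --rows "0 0 0 0 0 0.0075 -1;0 0 0 0 0 0.0175 -1;0 0 0 0 0 0.0275 -1;0 0 0 0 0 0.0375 -1;0 0 0 0 0 0.045 -1;0 0 0 0 0 0.05 -1;0 0 0 0 0 0.055 -1;0 0 0 0 0 0.0575 -1"

```text
time: 12.15
eef_pos: [0.5692, 0.0058, 0.3062]
tcp_rot: [0.008, 1.0, 0.0, -0.0]
contact_force: [0.0, 1.0, -6.3]
opening: 0.336
finger_force: 64.7
```

In the tool's units: 18 mm / 400 = 0.045, 16 mm / 400 = 0.04.

Call:
send_rows --rows "0 0 0 0 0 0.0025 -1;0 0 0 0 0 0.0075 -1;0 0 0 0 0 0.0125 -1;0 0 0 0.0013 0 0.0175 -1;0 0 0 0.0025 0 0.025 -1;0 0 0 0.0038 0 0.0325 -1;0 0 0 0.005 0 0.04 -1;0 0 0 0.0063 0 0.045 -1"

```text
time: 13.15
eef_pos: [0.5667, 0.0058, 0.2881]
tcp_rot: [0.008, 1.0, -0.0, 0.0]
contact_force: [-0.4, 0.1, -4.5]
opening: 0.343
finger_force: 64.8
```

```bash
python3 look.py b3
```

```text
13.45 [0.5667 0.0058 0.2882] [ 0.13 -0.4  -4.52] [1.77 0.26 2.  ] 0.33847225390829866 [ 0.017  1.    -0.   ]
```

View pics/b3.png

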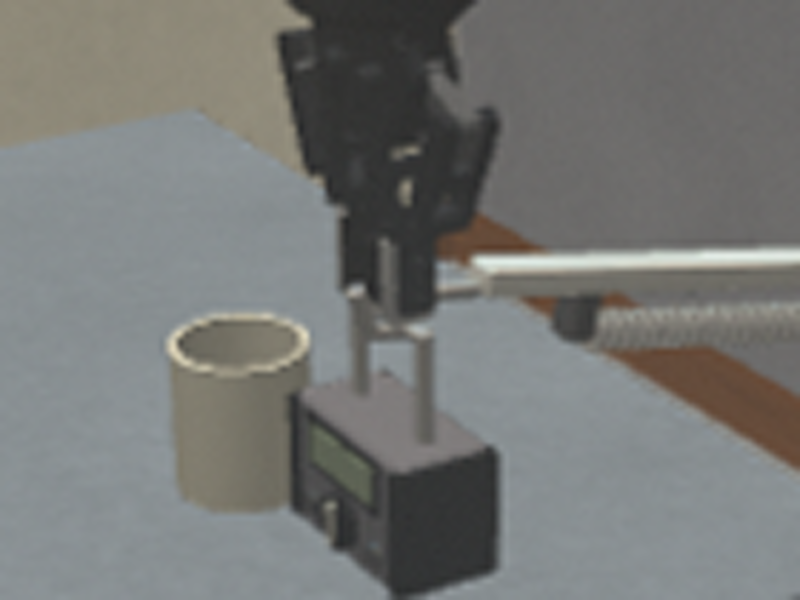

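Crossbar sits in the hook and the arm is sinking with it (wrist load down from 6.1 to 4.5 N). About 100 mm to go.

Call:
send_rows --rows "0 0 0 0.0013 0 0.0075 -1;0 0 0 0.0025 0 0.02 -1;0 0 0 0.005 0 0.0325 -1;0 0 0 0.0075 0 0.045 -1;0 0 0 0.0088 0 0.0575 -1;0 0 0 0.01 0 0.07 -1;0 0 0 0.0113 0 0.0825 -1;0 0 0 0.0125 0 0.0925 -1"

```text
time: 14.45
eef_pos: [0.5621, 0.0059, 0.2513]
tcp_rot: [0.008, 1.0, -0.0, 0.001]
contact_force: [2.1, 0.6, -2.7]
opening: 0.341
finger_force: 64.9
```

In the tool's units: 33 mm / 400 = 0.0825, 32 mm / 400 = 0.08.

Call:
send_rows --rows "0 0 0 0 0 0.0125 -1;0 0 0 0.0013 0 0.025 -1;0 0 0 0.0013 0 0.0375 -1;0 0 0 0.0013 0 0.05 -1;0 0 0 0.0013 0 0.0625 -1;0 0 0 0 0 0.0725 -1;0 0 0 0 0 0.08 -1;0 0 0 0 0 0.0825 -1"

```text
time: 15.45
eef_pos: [0.5618, 0.0059, 0.2183]
tcp_rot: [0.008, 1.0, -0.0, 0.0]
contact_force: [1.9, 0.3, -1.5]
opening: 0.336
finger_force: 65.2
```

```bash
python3 look.py b4
```

```text
15.75 [0.5618 0.0059 0.2184] [ 1.73 -0.24 -1.2 ] [1.   0.63 1.12] 0.33894018100082535 [ 0.017  1.    -0.   ]
```

In the tool's units: 20 mm / 400 = 0.05, 18 mm / 400 = 0.045.

Call:
send_rows --rows "0 0 0 -0.0025 0 0.005 -1;0 0 0 -0.005 0 0.0125 -1;0 0 0 -0.0063 0 0.0225 -1;0 0 0 -0.0075 0 0.0325 -1;0 0 0 -0.0088 0 0.04 -1;0 0 0 -0.01 0 0.045 -1;0 0 0 -0.01 0 0.05 -1;0 0 0 -0.01 0 0.05 -1"

```text
time: 16.75
eef_pos: [0.5653, 0.006, 0.1979]
tcp_rot: [0.008, 1.0, 0.0, -0.001]
contact_force: [-5.5, 0.5, -0.6]
opening: 0.34
finger_force: 65.2
```

```bash
python3 look.py b5
```

```text
17.05 [0.5653 0.006  0.1981] [-5.28  0.2  -1.29] [1.   1.3  1.07] 0.33918120069111035 [0.017 1.    0.   ]
```

View pics/b5.png

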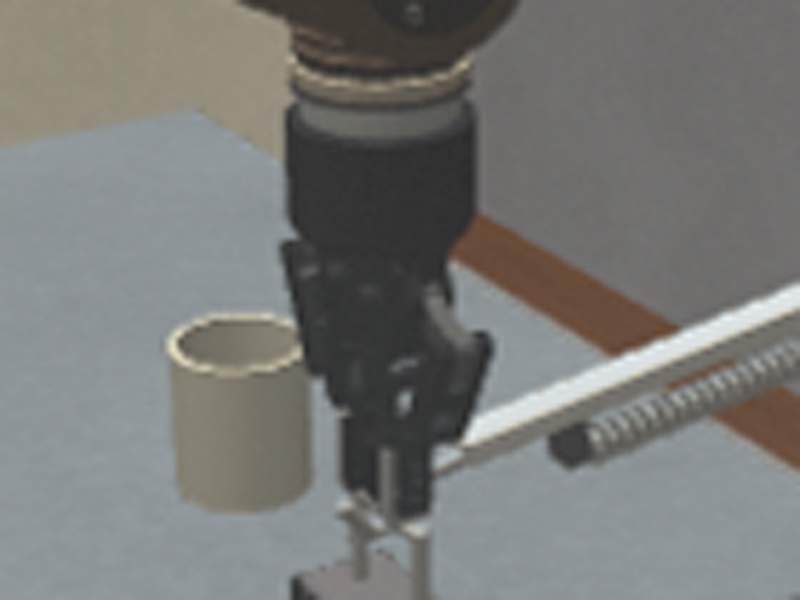

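Slight over-correction: now 5 N towards the post. Easing back in x.

In the tool's units: 1.5 mm / 400 = 0.0038, 1 mm / 400 = 0.0025.

Call:
send_rows --rows "0 0 0 0.0013 0 0 -1;0 0 0 0.0025 0 0 -1;0 0 0 0.0038 0 0 -1;0 0 0 0.0038 0 0 -1"

```text
time: 17.55
eef_pos: [0.5649, 0.0059, 0.1988]
tcp_rot: [0.008, 1.0, 0.0, 0.001]
contact_force: [-1.5, 0.7, -1.2]
opening: 0.339
finger_force: 65.3
```

```bash
python3 look.py b6
```

```text
17.85 [0.5649 0.0059 0.1988] [-1.28  1.21 -0.49] [1.65 0.45 0.98] 0.34085481625644826 [ 0.017  1.    -0.   ]
```

In the tool's units: 7 mm / 400 = 0.0175, 6 mm / 400 = 0.015.

Call:
send_rows --rows "0 0 0 0.0013 0 0.0025 -1;0 0 0 0.0013 0 0.0075 -1;0 0 0 0.0013 0 0.0125 -1;0 0 0 0.0008 0 0.015 -1;0 0 0 0.0008 0 0.0175 -1;0 0 0 0.0008 0 0.0175 -1;0 0 0 0.0008 0 0.0175 -1;0 0 0 0.0008 0 0.0175 -1"

```text
time: 18.85
eef_pos: [0.564, 0.0057, 0.1914]
tcp_rot: [0.008, 1.0, -0.0, 0.0]
contact_force: [2.9, -1.3, -0.3]
opening: 0.337
finger_force: 65.4
```

```bash
sed -i 's/range(6)/range(20)/' look.py; python3 look.py b7
```

```text
19.85 [0.5639 0.0058 0.1913] [ 2.22 -1.28  0.23] [1.76 1.61 1.52] 0.34050775389835997 [ 0.017  1.    -0.   ]
```

In the tool's units: -0.8 mm / 400 = -0.002, -0.4 mm / 400 = -0.001.

Call:
send_rows --rows "0 0 0 -0.001 -0.0005 0 -1;0 0 0 -0.002 -0.001 0 -1;0 0 0 -0.002 -0.001 0 -1;0 0 0 -0.002 -0.001 0 -1"

```text
time: 20.35
eef_pos: [0.5642, 0.0057, 0.1909]
tcp_rot: [0.008, 1.0, 0.0, -0.001]
contact_force: [-0.3, 0.2, -0.3]
opening: 0.34
finger_force: 65.4
```

```bash
python3 look.py b8
```

```text
21.35 [0.5643 0.0056 0.191 ] [-1.43  1.09 -0.43] [3.54 1.42 2.37] 0.33928333811640116 [0.017 1.    0.   ]
```

In the tool's units: 2.5 mm / 400 = 0.0063, 2 mm / 400 = 0.005.

Call:
send_rows --rows "0 0 0 0 -0.0003 0.0025 -1;0 0 0 0 0 0.005 -1;0 0 0 0.0005 0 0.0063 -1;0 0 0 0.0005 0 0.0063 -1;0 0 0 0.0005 0 0.0063 -1;0 0 0 0.0005 0 0.0063 -1;0 0 0 0.0005 0 0.0063 -1;0 0 0 0.0005 0 0.0063 -1"

```text
time: 22.35
eef_pos: [0.5646, 0.0054, 0.1889]
tcp_rot: [0.008, 1.0, -0.0, 0.0]
contact_force: [-2.3, 0.9, -0.8]
opening: 0.34
finger_force: 65.4
```

```bash
sed -i 's/range(20)/range(50)/' look.py; echo "print(np.array(F)[::5].round(1).tolist(),np.std(F,0))" >>look.py; python3 look.py b9
```

```text
24.85 [0.5646 0.0054 0.1889] [-1.29  0.26 -0.28] [2.74 2.38 2.73] 0.33789095425253174 [ 0.017  1.    -0.   ]
[[-1.3, 1.0, -0.5], [-0.8, 0.2, -0.0], [-1.6, 1.2, -0.7], [-1.1, 0.9, -0.9], [-1.2, 0.8, -1.1], [-1.4, 1.1, -0.3], [-1.0, -0.4, -0.4], [-1.0, 0.7, 0.5], [-2.1, 0.1, 0.4], [-1.0, -0.1, -0.4]] [0.58930187 0.49004832 0.53633629]
```

View pics/b9.png

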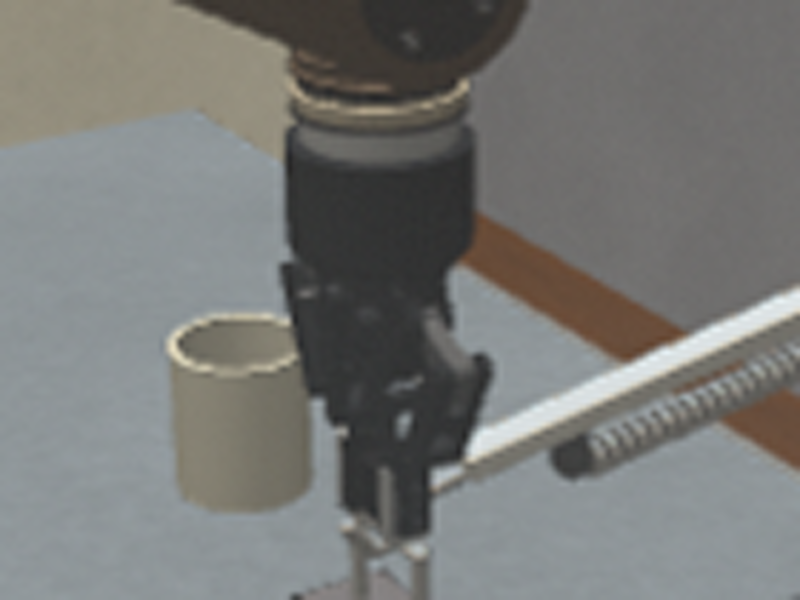

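Arm sits about 0.15 rad below level, crossbar in the hook, and wrist load is about -0.3 N, most of it from the axial push. I'll relieve that, hold still, then open gradually.

In the tool's units: 1 mm / 400 = 0.0025, 0.3 mm / 400 = 0.0008.

Call:
send_rows --rows "0 0 0 0.0008 0 0.0025 -1;0 0 0 0.0008 0.0003 0.0025 -1;0 0 0 0.0008 0.0003 0.0025 -1;0 0 0 0.0008 0.0003 0.0025 -1;0 0 0 0.0008 0.0003 0.0025 -1;0 0 0 0.0008 0.0003 0.0025 -1;0 0 0 0.0008 0.0003 0.0025 -1;0 0 0 0.0008 0.0003 0.0025 -1" --grip_force 30

```text
time: 25.85
eef_pos: [0.5645, 0.0055, 0.188]
tcp_rot: [0.008, 1.0, -0.0, 0.0]
contact_force: [2.8, -0.6, 0.0]
opening: 0.338
finger_force: 65.4
```

```bash
sed -i 's/range(50)/range(24)/' look.py; python3 look.py c1
```

```text
27.05 [0.5644 0.0055 0.188 ] [ 2.45 -0.63  0.3 ] [2.22 1.83 2.09] 0.33862552538692314 [0.017 1.    0.   ]
[[2.2, -1.1, -0.3], [2.5, -0.6, 0.7], [2.0, -0.1, 0.4], [1.9, -0.3, -0.2], [2.7, -1.0, 0.8]] [0.58824343 0.42081437 0.47446725]
```

In the tool's units: -0.2 mm / 400 = -0.0005, -0.1 mm / 400 = -0.0003.

Call:
send_rows --rows "0 0 0 -0.0005 0 0 -1;0 0 0 -0.0005 -0.0003 0 -1;0 0 0 -0.0005 -0.0003 0 -1;0 0 0 -0.0005 -0.0003 0 -1;0 0 0 -0.0005 -0.0003 0 -1;0 0 0 -0.0005 -0.0003 0 -1" --grip_force 30

```text
time: 27.8
eef_pos: [0.5644, 0.0055, 0.1878]
tcp_rot: [0.008, 1.0, 0.0, -0.0]
contact_force: [2.4, 0.2, 0.6]
opening: 0.342
finger_force: 65.5
```

```bash
python3 look.py c2
```

```text
29.0 [0.5644 0.0055 0.1878] [1.71 0.13 0.12] [2.35 1.8  1.56] 0.3393298031466234 [0.017 1.    0.   ]
[[1.9, 0.1, 1.0], [1.9, -0.3, 0.4], [1.2, 0.2, 0.4], [2.1, 1.1, 0.1], [1.4, -0.2, 0.5]] [0.5210983  0.41103643 0.35951325]
```

In the tool's units: -0.4 mm / 400 = -0.001, -0.2 mm / 400 = -0.0005.

Call:
send_rows --rows "0 0 0 -0.0005 0 0 -1;0 0 0 -0.001 0 0 -1;0 0 0 -0.001 0 0 -1;0 0 0 -0.001 0 0 -1;0 0 0 -0.001 0 0 -1;0 0 0 -0.001 0 0 -1"

```text
time: 29.75
eef_pos: [0.5646, 0.0055, 0.1876]
tcp_rot: [0.008, 1.0, 0.0, -0.0]
contact_force: [-0.6, 0.3, -0.2]
opening: 0.337
finger_force: 65.4
```

```bash
sed -i 's/range(24)/range(16)/' look.py; python3 look.py c3
```

```text
Traceback (most recent call last):
  File "look.py", line 5, in <module>
    p=shot('side');S=ctrl.get_state();P.append(S['eef_pos']);F.append(S['contact_force'])
  File "h.py", line 5, in shot
    p=ctrl.read_camera(cam)
ValueError: 200 camera calls are used up
```

Camera calls are used up, so the rest goes by force and pose readings. Forces are near zero. Holding a moment longer, then opening.

Call:
send_rows --rows "0 0 0 0 0 0 -1;0 0 0 0 0 0 -1;0 0 0 0 0 0 -1;0 0 0 0 0 0 -1;0 0 0 0 0 0 -1;0 0 0 0 0 0 -1;0 0 0 0 0 0 -1;0 0 0 0 0 0 -1"

```text
time: 31.2
eef_pos: [0.5647, 0.0055, 0.1877]
tcp_rot: [0.008, 1.0, 0.0, -0.0]
contact_force: [-2.2, 1.6, 0.1]
opening: 0.334
finger_force: 65.4
```

Call:
send_rows --rows "0 0 0 0 0 0 -0.34;0 0 0 0 0 0 -0.32;0 0 0 0 0 0 -0.3;0 0 0 0 0 0 -0.28;0 0 0 0 0 0 -0.25;0 0 0 0 0 0 -0.2;0 0 0 0 0 0 -0.1;0 0 0 0 0 0 0"

```text
time: 32.2
eef_pos: [0.5649, 0.0054, 0.1878]
tcp_rot: [0.008, 1.0, -0.0, 0.0]
contact_force: [-1.0, 0.2, -0.4]
opening: 0.498
finger_force: 0.0
```

Call:
send_rows --rows "0 0 0 0 0 0 0.2;0 0 0 0 0 0 0.4;0 0 0 0 0 0 0.6;0 0 0 0 0 0 0.8;0 0 0 0 0 0 0.8;0 0 0 0 0 0 0.8;0 0 0 0 0 0 0.8;0 0 0 0 0 0 0.8"

```text
time: 33.2
eef_pos: [0.5648, 0.0054, 0.1878]
tcp_rot: [0.008, 1.0, -0.0, -0.0]
contact_force: [-0.2, -0.5, 0.1]
opening: 0.9
finger_force: 0.0
```

In the tool's units: -70 mm / 400 = -0.175, -56 mm / 400 = -0.14.

Call:
send_rows --rows "0 0 0 0 0 -0.005 0.8;0 0 0 0 0 -0.015 0.8;0 0 0 0 0 -0.03 0.8;0 0 0 0 0 -0.05 0.8;0 0 0 0 0 -0.075 0.8;0 0 0 0 0 -0.105 0.8;0 0 0 0 0 -0.14 0.8;0 0 0 0 0 -0.175 0.8"

```text
time: 34.2
eef_pos: [0.5649, 0.0054, 0.2591]
tcp_rot: [0.008, 1.0, -0.0, 0.0]
contact_force: [1.0, 0.5, 0.2]
opening: 0.898
finger_force: 0.0
```

In the tool's units: -120 mm / 400 = -0.3, -115 mm / 400 = -0.2875.

Call:
send_rows --rows "0 0 0 0 0 -0.0375 0.8;0 0 0 0 0 -0.075 0.8;0 0 0 0 0 -0.125 0.8;0 0 0 0 0 -0.175 0.8;0 0 0 0 0 -0.225 0.8;0 0 0 0 0 -0.2625 0.8;0 0 0 0 0 -0.2875 0.8;0 0 0 0 0 -0.3 0.8"

```text
time: 35.2
eef_pos: [0.5649, 0.0054, 0.3783]
tcp_rot: [0.008, 1.0, -0.0, 0.0]
contact_force: [0.4, 0.0, 0.9]
opening: 0.899
finger_force: 0.0
```

Call:
send_rows --rows "0 0 0 0 0 0 0.8;0 0 0 0 0 0 0.8;0 0 0 0 0 0 0.8;0 0 0 0 0 0 0.8;0 0 0 0 0 0 0.8;0 0 0 0 0 0 0.8;0 0 0 0 0 0 0.8;0 0 0 0 0 0 0.8"

```text
time: 36.2
eef_pos: [0.5648, 0.0054, 0.3778]
tcp_rot: [0.008, 1.0, -0.0, 0.0]
contact_force: [-0.3, -0.5, -0.6]
opening: 0.898
finger_force: 0.0
```

```bash
python3 -c "
from plant import ctrl
print(ctrl.sign_off())"
```

```text
the job is handed in; nothing more can be done
None
```

I hung the meter on the hook, lowered it until the arm took its weight, let go once force and pose readings were steady, and handed in at about 36 s; with camera calls used up, the release and final hang were judged from those readings only, not seen.

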